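Grease the slicer's slide: uncover the nipple, snap the grease gun on and hold it pressed

TASK

The slicer's slide is due for greasing. Take the white bell cover off the nipple by its knob and stand it gently, rim down, wholly on the round marble slab; then lift the red grease gun out of its wooden stand, press its coupler squarely onto the leaning brass nipple until it snaps over the head, and push on so that the sprung nipple goes down at least 5 mm. Finish still gripping the gun and holding the nipple pushed down against its spring; leave the two jars where they are.

Things in the scene. Friction and masses are not known exactly. Their poses are not given: they have to be found in the camera images.
- unit: Slicer's slide unit, fixed: aluminium plate 110 (x) x 240 (y) x 10 mm, steel rod along y on two dark feet 44 mm tall at y = +-105 mm, and in the middle a grey block 100 x 100 mm, its flat top 50 mm above the counter. Origin: centre of the underside. The nipple leans from the block's top towards the unit's -x, 0.44 rad (25 degrees) from vertical.
- nipple_head (a point): Centre of the flat top of the brass nipple head. Its z points out along the leaning axis (the gun's z must lie along it), its y is the unit's y. The head is a bevelled button 16 mm across, 6 mm thick, on a neck 9 mm across; free, its top is 44 mm along the axis from the block's top. The lowest 16 mm of the axis is a fixed boss 20 mm across.
- nipple (a joint): How far the nipple is pushed in along its axis, m: 0 free (out), 0.008 at its stop. Its spring pushes back with 7 N at once, 11 N at 5 mm and 13.4 N at 8 mm.
- cover: White bell-shaped dust cover, open underneath, 76 mm across and 58 mm high (inside 68 mm across at the rim, 53 mm high), 0.12 kg, with a black knob 24 mm across from 64 to 94 mm above the rim to hold it by. Origin: centre of the rim; z up. It starts standing on the block's top, over the nipple.
- slab: Round white marble slab fixed to the counter, 140 mm across, 8 mm thick. Origin: centre of the underside.
- stand: Dark wooden block fixed to the counter, 75 x 75 x 26 mm, with a round hole 38 mm across and 20 mm deep in its top in which the gun stands. Origin: centre of the underside.
- gun: Push-type grease gun, 95 mm long, about 0.24 kg, upright in the stand, mouth down. Origin: centre of the mouth; z runs up along the gun. From the mouth: steel coupler 33 mm across at the lip, then 28 mm; dark flange 42 mm across at 35 to 39 mm; red barrel 26 mm across from 39 to 95 mm, the grip.
- jar_olive: Glass clip-top jar with green contents, 70 mm across, 100 mm high; bystander. Origin: centre of the underside.
- jar_fig: Glass clip-top jar with brown contents, 70 mm across, 100 mm high; bystander. Origin: centre of the underside.
- gun_seat (a point): Seat inside the coupler, on the gun's axis 17 mm in from the mouth: the head's top rests here when snapped on. The bore narrows from 26 mm at the lip to 19 mm at 5 mm deep. Two sprung brass jaws 8.5 mm deep, 11 mm apart, snap over the head; pushing them over it takes 3 to 10 N.
Not all that is in view belongs to the job. Leave any purple or turquoise look-alike of the cover alone.

How it is judged:
By the outcome, as a careful person would: the job done as asked, in the order asked, and still so for the second after the job is handed in, while the arm keeps its last pose, push and grip.
It also fails if it takes over 58 s, if anything falls off the work surface, if the arm or the gripper's body presses on something with over 40 N, if the wrist force passes 120 N, or if a joint passes its speed limit or range.

ROBOT

A 6-joint arm with a two-finger parallel gripper is mounted at the origin on the work surface. World frame = base frame: x ahead of the robot, y to its left, z up, the work surface at z = 0. Lengths are in m, angles in rad, forces in N, time in s.
With the tool pointing down it reaches from about 0.4 to 0.825 m from the base axis. Payload 7 kg.
Tool frame: the origin (TCP) lies on the centre line of the jaws, within the pads' length; the fingertips stand 22 mm ahead of it and the grasp point (between the pads) lies 3 mm ahead of it (env.tip_reach is the distance from the TCP to the fingertips, in m); z points along the fingers, y is the line along which they close (so a half turn about z gives the same grasp; the last joint's range is limited). The gripper opens to 88 mm and grips with 3 to 60 N. Pads are 19 mm wide; open, the fingers measure 130 mm over their backs; the gripper's body (78 mm by 193 mm) begins 47 mm behind the grasp point.
Start: joints at [-1.001, 0.359, 0.012, 0, -1.224, -0.288], TCP at [0.188, -0.648, 0.249] pointing down, gripper open.
Joint ranges: [-3.07, 3.07], [-1.43, 2.12], [-1.02, 1.25], [-3.03, 1.67], [-3.05, -0], [-3.03, 3.03]. Speed limits (rad/s): [2.39, 2.39, 3.01, 3.14, 3.14, 3.14].

INTERFACE

Orientations are given as a unit quaternion [x, y, z, w].
In Python, from station import env, snapshot, get_calibration gives the robot as it stands.
- The arm moves only by the tool drive_tool, never from a script. Its arguments are lists of equal length, an entry for each row: "delta_pos": the shift along the tool's x, y, z in units of 0.1 m (1.0 is 0.1 m), a list of three; "dr": the turn, a rotation vector about the tool's x, y, z in units of 45 degrees (1.0 is 45 degrees), a list of three; "grip": the opening, from -1 (shut) to 1 (fully open). In form: {"delta_pos": [[dx, dy, dz], ...], "dr": [[ax, ay, az], ...], "grip": [grip, ...]}. A call has 1 to 10 rows; each row is the pose to reach, as a shift and turn from the pose commanded when the call began, along the tool's axes at that moment; what a row does not reach only later rows make up. A row lasts 1/8 s, in which the tool goes at most 62.5 mm and 10.7 degrees, less where a joint would pass 70% of its speed; a pose out of reach is approached as far as the arm can. A call with a number of a shift or a turn outside -1 to 1 is refused whole. A call with a gripper value outside its range is refused whole. The fingers move at their own pace and stop on an object; "grip_force" is the grip in N (left out, the last holds). Time passes only in rows, so rows that repeat a pose let the fingers close. It gives the time, the measured TCP pose, the force, the opening and the grip force at its end, in the units of the state.
- env.state(): the state, without advancing time (a new reading comes with each control period).
- snapshot(name): name is "scene" or "top" or "wrist"; returns the picture (384x512x3 uint8, blue, green, red); there is no depth.
- get_calibration(name): a dict with "fx", "fy", "cx", "cy" (pixels), "world_from_camera" (4x4, takes a point from camera to world coordinates). Camera axes: x right, y down, z forward; pixel columns grow to the right and rows downward; lengths in m; the calibration is good to about 2 mm. A picture is of the moment at which its call begins: read the wrist's pose just before it. get_calibration takes no time and is no camera call; for the wrist camera it gives the pose at the moment of the call.
- env.job_done(): hands the job in; it is judged then, once.
The state is a dict: "time_s": time; "qpos": joint angles; "joint_velocities": joint speeds; "joint_efforts": joint torques, N m; "tcp_pos": TCP position; "tcp_rot": TCP orientation; "ft_force": force on the tool from outside, world axes, zero at the start; "torque": the same for the moment, N m; "width": opening from 0.0 (shut) to 1.0 (fully open); "finger_force": force on a finger pad.
Only numpy, scipy, OpenCV 4.12 (cv2) and the standard library are available. Lean on these libraries where they do the work, as an engineer would, in place of code of your own. Each camera call takes 0.05 s, during which the arm holds its last target. There are 200 camera calls.

## Working session

There is one attempt and no reset: what is moved stays moved. The work goes in short steps, Python scripts to look and compute and a tool call to move; the robot and the scene stay as the last step left them, time stands still between calls to the robot, and variables do not carry over. Pictures are saved under pics/ and viewed, at most 10 in all, crops included, and the job is handed in when it is done.

Besides the shell and the picture viewer there is one more tool, called after ">>>" as a command line: name --argument value ..., lists and objects as JSON in quotes. drive_tool: Moves the arm, as the interface text tells. Shifts and turns lie within -1 to 1; 1 stands for 0.1 m of shift or 45 degrees of turn. Its arguments: {"type":"object","properties":{"delta_pos":{"type":"array"},"dr":{"type":"array"},"grip":{"type":"array"},"grip_force":{"type":"number"}},"required":["delta_pos","dr","grip"]}

```bash
ls; mkdir -p pics
python3 - <<'E'
from station import env, snapshot, get_calibration
import cv2,numpy as np
s=env.state(); print(s['time_s'],s['tcp_pos'],s['tcp_rot'],s['width'])
for n in ['scene','top']:
    im=snapshot(n); cv2.imwrite(f'pics/{n}0.png',im)
    c=get_calibration(n); print(n,c['fx'],c['fy'],c['cx'],c['cy'],np.round(c['world_from_camera'],4).tolist())
a=cv2.imread('pics/scene0.png');b=cv2.imread('pics/top0.png')
E
```

```text
pics
0.0 [ 0.18755649 -0.64792984  0.24760715] [-1.40384700e-01  9.90096670e-01  8.25363111e-04 -1.97594352e-04] 0.9971458577086236
scene 423.87340045118304 423.87340045118304 255.28598718722836 191.6726202700652 [[0.2577, 0.8236, -0.5053, 1.1469], [0.9662, -0.2228, 0.1295, -0.1257], [-0.0059, -0.5216, -0.8532, 1.0649], [0.0, 0.0, 0.0, 1.0]]
top 442.13642518507 442.13642518507 255.30407090923524 190.79497931349678 [[0.0216, -0.9965, 0.0806, 0.4637], [-0.9997, -0.0225, -0.0108, 0.0232], [0.0125, -0.0804, -0.9967, 1.1067], [0.0, 0.0, 0.0, 1.0]]
```

View pics/scene0.png

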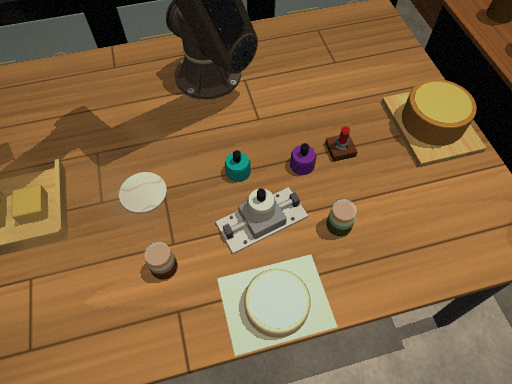

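View pics/top0.png

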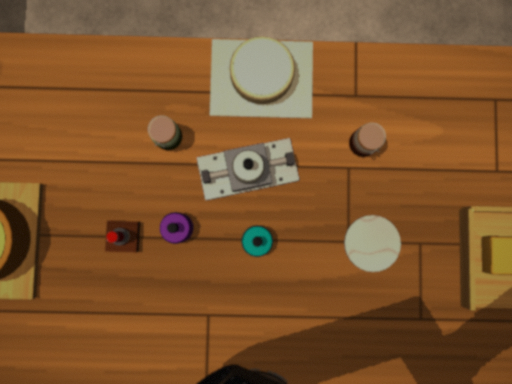

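The candidates for the cover are white at scene (262,203) / top (248,165), purple at scene (303,158) / top (176,228), and turquoise at scene (237,166) / top (258,241). The white one fits because it stands on the grey block of the slide unit. The slab is at top (373,243), the gun and stand at top (122,237), and the jars at top (164,132) and (368,139).

```bash
cat > h.py <<'E'
import cv2,numpy as np
from station import env,snapshot,get_calibration
from scipy.spatial.transform import Rotation as R
def ray(c,u,v):
    T=c['world_from_camera'];d=T[:3,:3]@np.array([(u-c['cx'])/c['fx'],(v-c['cy'])/c['fy'],1]);return T[:3,3],d/np.linalg.norm(d)
def onplane(c,u,v,z):
    o,d=ray(c,u,v);return o+d*(z-o[2])/d[2]
def tri(rays):
    A=np.zeros((3,3));b=np.zeros(3)
    for o,d in rays:
        P=np.eye(3)-np.outer(d,d);A+=P;b+=P@o
    p=np.linalg.solve(A,b);return p,[np.linalg.norm((np.eye(3)-np.outer(d,d))@(p-o)) for o,d in rays]
def blob(m,box):
    x0,y0,x1,y1=box;k=np.zeros_like(m);k[y0:y1,x0:x1]=m[y0:y1,x0:x1]
    cs,_=cv2.findContours(k,cv2.RETR_EXTERNAL,cv2.CHAIN_APPROX_NONE);return max(cs,key=cv2.contourArea)
def cen(c):
    m=cv2.moments(c);return m['m10']/m['m00'],m['m01']/m['m00']
def move(goal_p,goal_R,tcp_p,tcp_R):
    "shift (0.1 m) and turn (45 deg) in tool axes"
    return np.round(tcp_R.T@(goal_p-tcp_p)/.1,3),np.round(R.from_matrix(tcp_R.T@goal_R).as_rotvec()/(np.pi/4),3)
E
python3 - <<'E'
from h import *
t=cv2.imread('pics/top0.png');s=cv2.imread('pics/scene0.png')
ct,cs=get_calibration('top'),get_calibration('scene')
ht,hs=cv2.cvtColor(t,cv2.COLOR_BGR2HSV),cv2.cvtColor(s,cv2.COLOR_BGR2HSV)
# knob
kb=[cen(blob((h[...,2]<50).astype('u1'),b)) for h,b in((ht,(236,152,262,178)),(hs,(250,183,274,202)))]
print('knob px',kb,tri([ray(ct,*kb[0]),ray(cs,*kb[1])]))
# slab
w=lambda h:((h[...,1]<70)&(h[...,2]>110)).astype('u1')
for h,c,b in((ht,ct,(335,205,412,282)),(hs,cs,(112,165,175,220))):
    k=blob(w(h),b);pts=np.array([onplane(c,u,v,.008)[:2] for u,v in k[:,0]],np.float32)
    print('slab',cv2.minEnclosingCircle(pts),pts.mean(0))
# red gun
rm=lambda h:(((h[...,0]<8)|(h[...,0]>172))&(h[...,1]>170)&(h[...,2]>90)).astype('u1')
rb=[cen(blob(rm(h),b)) for h,b in((ht,(100,220,142,255)),(hs,(325,120,360,155)))]
print('gun px',rb,tri([ray(ct,*rb[0]),ray(cs,*rb[1])]))
for h,b in((ht,(100,220,142,255)),(hs,(325,120,360,155))):print(cv2.boundingRect(blob(rm(h),b)))
# jars lid centre at z=.1
for n,u,v in(('jar',162,128),('jar',371,136)):print(n,onplane(ct,u,v,.1))
for n,u,v in(('pur',174,228),('tur',258,241)):print(n,onplane(ct,u,v,.08))
# plate
k=blob((((ht[...,1]<80)&(ht[...,2]>60))).astype('u1'),(190,130,306,206))
pts=np.array([onplane(ct,u,v,.01)[:2] for u,v in k[:,0]],np.float32);print('plate',cv2.minAreaRect(pts),cv2.boxPoints(cv2.minAreaRect(pts)).round(3).tolist())
a=cv2.resize(t[120:260,90:310],None,fx=3,fy=3,interpolation=cv2.INTER_CUBIC);cv2.imwrite('pics/crop1.png',a)
E
```

```text
knob px [(248.03571428571428, 163.57142857142858), (260.5990675990676, 194.8135198135198)] (array([0.60354214, 0.02897591, 0.1254992 ]), [np.float64(0.0012310412783921145), np.float64(0.0012310412783921513)])
slab ((0.4299444258213043, -0.2811394929885864), 0.06919107586145401) [ 0.42927065 -0.28073993]
slab ((0.43392452597618103, -0.28335416316986084), 0.07029278576374054) [ 0.4351383  -0.28455296]
gun px [(111.2769726247987, 236.7391304347826), (345.2347417840375, 128.97652582159623)] (array([0.43333744, 0.3343982 , 0.09599928]), [np.float64(0.001786840845041376), np.float64(0.001786840845041163)])
(106, 231, 12, 13)
(341, 126, 9, 7)
jar [0.6854482  0.23046333 0.1       ]
jar [ 0.678453   -0.25273503  0.1       ]
pur [0.45636621 0.19792957 0.08      ]
tur [0.43064592 0.00337359 0.08      ]
plate ((0.6080113053321838, 0.032098427414894104), (0.11041375249624252, 0.24001193046569824), 13.430898666381836) [[0.5260000228881836, 0.13600000739097595], [0.5820000171661377, -0.09700000286102295], [0.6899999976158142, -0.07199999690055847], [0.6340000033378601, 0.16200000047683716]]
```

View pics/crop1.png

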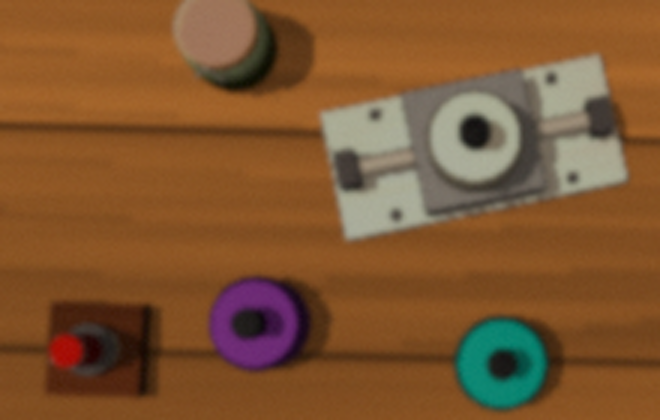

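The crop confirms that the white cover with the black knob stands on the grey block at crop (475,132). The purple and turquoise ones are free-standing decoys. I'm moving above it.

>>> drive_tool --delta_pos '[[-0.978,0.892,0],[-0.978,0.892,0],[-0.978,0.892,0]]' --dr '[[0,0,0],[0,0,0],[0,0,0]]' --grip '[1,1,1]'

```text
time_s: 0.48
tcp_pos: [0.2582, -0.5328, 0.2488]
tcp_rot: [-0.142, 0.99, 0.0, 0.0]
ft_force: [0.3, -0.4, -0.2]
width: 1.001
finger_force: 0.0
```

>>> drive_tool --delta_pos '[[-0.978,0.892,0],[-0.978,0.892,0],[-0.978,0.892,0]]' --dr '[[0,0,0],[0,0,0],[0,0,0]]' --grip '[1,1,1]'

```text
time_s: 0.85
tcp_pos: [0.3273, -0.4204, 0.2488]
tcp_rot: [-0.142, 0.99, -0.0, 0.0]
ft_force: [-0.5, 0.1, -0.3]
width: 1.0
finger_force: 0.0
```

>>> drive_tool --delta_pos '[[-0.978,0.892,0],[-0.978,0.892,0],[-0.978,0.892,0]]' --dr '[[0,0,0],[0,0,0],[0,0,0]]' --grip '[1,1,1]'

```text
time_s: 1.23
tcp_pos: [0.3966, -0.3079, 0.2486]
tcp_rot: [-0.142, 0.99, -0.0, 0.0]
ft_force: [-0.1, -0.4, -0.7]
width: 0.998
finger_force: 0.0
```

>>> drive_tool --delta_pos '[[-0.978,0.892,0],[-0.978,0.892,0],[-0.978,0.892,0]]' --dr '[[0,0,0],[0,0,0],[0,0,0]]' --grip '[1,1,1]'

```text
time_s: 1.6
tcp_pos: [0.4658, -0.1953, 0.2484]
tcp_rot: [-0.142, 0.99, -0.0, -0.0]
ft_force: [0.1, -0.4, -0.9]
width: 0.999
finger_force: 0.0
```

>>> drive_tool --delta_pos '[[-0.978,0.892,0],[-0.978,0.892,0],[-0.978,0.892,0]]' --dr '[[0,0,0],[0,0,0],[0,0,0]]' --grip '[1,1,1]'

```text
time_s: 1.98
tcp_pos: [0.5349, -0.0828, 0.2479]
tcp_rot: [-0.141, 0.99, -0.0, -0.0]
ft_force: [-0.7, -0.5, 0.2]
width: 1.002
finger_force: 0.0
```

>>> drive_tool --delta_pos '[[-0.978,0.892,0],[-0.978,0.892,0],[-0.978,0.892,0],[-0.978,0.892,0]]' --dr '[[0,0,0],[0,0,0],[0,0,0],[0,0,0]]' --grip '[1,1,1,1]'

```text
time_s: 2.48
tcp_pos: [0.6023, 0.0277, 0.2478]
tcp_rot: [-0.14, 0.99, -0.0, -0.001]
ft_force: [-0.7, -0.2, -1.5]
width: 1.0
finger_force: 0.0
```

Run:
```python
from h import *
s=env.state();c=get_calibration('wrist');im=snapshot('wrist');cv2.imwrite('pics/w1.png',im)
print(s['time_s'],s['tcp_pos'],s['tcp_rot'],s['qpos'],s['ft_force']);print(np.round(c['world_from_camera'],4).tolist(),c['fx'],c['cx'],c['cy'])
T=np.linalg.inv(c['world_from_camera'])
q=T@[.6035,.029,.129,1];print(q[:2]/q[2]*c['fx']+[c['cx'],c['cy']])
```

```text
2.475 [0.60234832 0.02772611 0.24783971] [-1.40198467e-01  9.90123068e-01 -2.16192702e-04 -8.08595872e-04] [ 3.69738535e-01  2.42673205e-01 -1.53508664e-01  5.83422248e-05
 -1.17628759e+00 -1.65923352e+00] [-0.6526944  -0.17851294 -1.49907954]
[[-0.2773, 0.9156, 0.2911, 0.5242], [0.9608, 0.2639, 0.085, 0.0053], [0.001, 0.3032, -0.9529, 0.3832], [0.0, 0.0, 0.0, 1.0]] 306.26842326475764 255.10206622137304 193.08040628666083
[255.66498926 195.07385641]
```

View pics/w1.png

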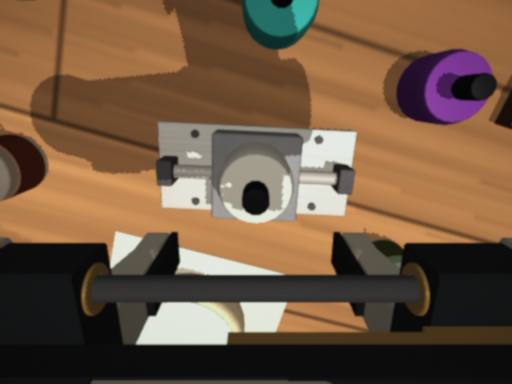

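The knob in the wrist view sits at about (256,197), as predicted (256,195). I'm descending and gripping it.

>>> drive_tool --delta_pos '[[-0.01,0.007,0.5],[-0.01,0.007,0.9],[-0.01,0.007,0.9]]' --dr '[[0,0,0],[0,0,0],[0,0,0]]' --grip '[0.3,0,0]' --grip_force 20

```text
time_s: 2.9
tcp_pos: [0.6008, 0.0275, 0.1562]
tcp_rot: [-0.139, 0.99, -0.0, -0.003]
ft_force: [-0.2, -0.1, -0.2]
width: 0.723
finger_force: 0.0
```

>>> drive_tool --delta_pos '[[0,0,0.12],[0,0,0.22],[0,0,0.22],[0,0,0.22],[0,0,0.22],[0,0,0.22],[0,0,0.22]]' --dr '[[0,0,0],[0,0,0],[0,0,0],[0,0,0],[0,0,0],[0,0,0],[0,0,0]]' --grip '[0,0,0,-1,-1,-1,-1]'

```text
time_s: 3.78
tcp_pos: [0.6034, 0.0299, 0.1368]
tcp_rot: [-0.14, 0.99, -0.0, 0.0]
ft_force: [0.9, -0.7, 1.2]
width: 0.269
finger_force: 20.0
```

>>> drive_tool --delta_pos '[[0,0,-0.1],[0,0,-0.4],[0,0,-0.8],[0,0,-0.9]]' --dr '[[0,0,0],[0,0,0],[0,0,0],[0,0,0]]' --grip '[-1,-1,-1,-1]'

```text
time_s: 4.28
tcp_pos: [0.6045, 0.0301, 0.2301]
tcp_rot: [-0.141, 0.99, 0.0, 0.002]
ft_force: [0.4, -0.0, -1.0]
width: 0.268
finger_force: 20.0
```

>>> drive_tool --delta_pos '[[0.25,-0.25,0],[0.55,-0.55,0],[0.837,-0.841,0]]' --dr '[[0,0,0],[0,0,0],[0,0,0]]' --grip '[-1,-1,-1]'

```text
time_s: 4.65
tcp_pos: [0.5451, -0.0751, 0.2262]
tcp_rot: [-0.141, 0.99, 0.0, -0.0]
ft_force: [1.3, 0.3, -0.8]
width: 0.267
finger_force: 20.0
```

>>> drive_tool --delta_pos '[[0.35,-0.35,0],[0.7,-0.7,0],[0.837,-0.841,0]]' --dr '[[0,0,0],[0,0,0],[0,0,0]]' --grip '[-1,-1,-1]'

```text
time_s: 5.03
tcp_pos: [0.4875, -0.1799, 0.2264]
tcp_rot: [-0.14, 0.99, 0.0, -0.0]
ft_force: [0.3, -0.5, -0.8]
width: 0.273
finger_force: 20.0
```

>>> drive_tool --delta_pos '[[0.3,-0.3,0],[0.6,-0.6,0],[0.75,-0.75,0],[0.837,-0.841,0],[0.837,-0.841,0]]' --dr '[[0,0,0],[0,0,0],[0,0,0],[0,0,0],[0,0,0]]' --grip '[-1,-1,-1,-1,-1]'

```text
time_s: 5.65
tcp_pos: [0.4321, -0.2825, 0.2264]
tcp_rot: [-0.14, 0.99, 0.0, -0.0]
ft_force: [-0.0, -0.5, -1.7]
width: 0.264
finger_force: 20.0
```

Run:
```python
from h import *
s=env.state();print(s['time_s'],s['tcp_pos'],s['width'])
a=snapshot('scene');b=snapshot('top')
cv2.imwrite('pics/s2.png',a);cv2.imwrite('pics/t2.png',b)
z=lambda i,x0,y0,w,h,f:cv2.resize(i[y0:y0+h,x0:x0+w],None,fx=f,fy=f,interpolation=cv2.INTER_CUBIC)
l=np.vstack([z(a,210,180,100,72,4),z(b,195,132,100,72,4)])
r=np.vstack([z(a,100,100,100,144,2),z(b,310,150,100,144,2)])
cv2.imwrite('pics/c2.png',np.hstack([l,r]))
```

```text
5.65 [ 0.43213644 -0.28253378  0.22639204] 0.2641281531415998
```

View pics/c2.png

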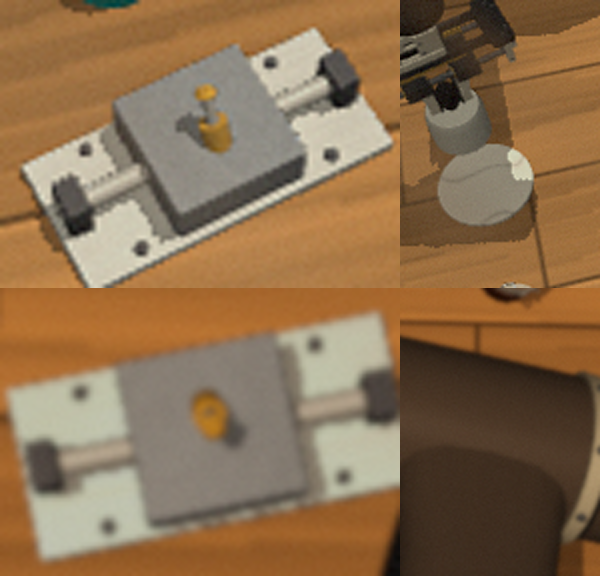

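The crops show the brass head at scene (261,203) / top (247,163), with its neck and boss below. The cover hangs beside the slab in the scene view. Now I'm placing the cover and locating the head.

Run:
```python
from h import *
ct,cs=get_calibration('top'),get_calibration('scene')
out={}
for n,f,c,b in(('scene','s2',cs,(250,195,280,225)),('top','t2',ct,(238,152,258,175))):
    i=cv2.imread(f'pics/{f}.png');h=cv2.cvtColor(i,cv2.COLOR_BGR2HSV)
    m=((h[...,0]>12)&(h[...,0]<32)&(h[...,1]>150)&(h[...,2]>90)).astype('u1')
    k=np.zeros_like(m);x0,y0,x1,y1=b;k[y0:y1,x0:x1]=m[y0:y1,x0:x1]
    N,L,st,ce=cv2.connectedComponentsWithStats(k);print(n,st[1:].tolist(),ce[1:].round(2).tolist());out[n]=ce[1:]
    print(k[y0:y1,x0:x1])
print([onplane(cs,u,v,.0871).round(4) for u,v in out['scene']],[onplane(cs,u,v,.058).round(4) for u,v in out['scene']],[onplane(ct,u,v,.0871).round(4) for u,v in out['top']])
# block top corners in top/scene: grey block from top
```

```text
scene [[250, 195, 7, 4, 18], [259, 201, 5, 4, 15], [260, 209, 7, 9, 42]] [[252.28, 196.11], [260.87, 202.8], [263.52, 213.36]]
[[1 1 0 1 1 1 1 0 0 0 0 0 0 0 0 0 0 0 0 0 0 0 0 0 0 0 0 0 0 0]
 [1 1 1 1 1 1 0 0 0 0 0 0 0 0 0 0 0 0 0 0 0 0 0 0 0 0 0 0 0 0]
 [1 1 1 1 0 0 0 0 0 0 0 0 0 0 0 0 0 0 0 0 0 0 0 0 0 0 0 0 0 0]
 [1 1 0 0 0 0 0 0 0 0 0 0 0 0 0 0 0 0 0 0 0 0 0 0 0 0 0 0 0 0]
 [0 0 0 0 0 0 0 0 0 0 0 0 0 0 0 0 0 0 0 0 0 0 0 0 0 0 0 0 0 0]
 [0 0 0 0 0 0 0 0 0 0 0 0 0 0 0 0 0 0 0 0 0 0 0 0 0 0 0 0 0 0]
 [0 0 0 0 0 0 0 0 0 0 0 1 0 0 0 0 0 0 0 0 0 0 0 0 0 0 0 0 0 0]
 [0 0 0 0 0 0 0 0 0 1 1 1 1 1 0 0 0 0 0 0 0 0 0 0 0 0 0 0 0 0]
 [0 0 0 0 0 0 0 0 0 1 1 1 1 1 0 0 0 0 0 0 0 0 0 0 0 0 0 0 0 0]
 [0 0 0 0 0 0 0 0 0 1 1 1 1 0 0 0 0 0 0 0 0 0 0 0 0 0 0 0 0 0]
 [0 0 0 0 0 0 0 0 0 0 0 0 0 0 0 0 0 0 0 0 0 0 0 0 0 0 0 0 0 0]
 [0 0 0 0 0 0 0 0 0 0 0 0 0 0 0 0 0 0 0 0 0 0 0 0 0 0 0 0 0 0]
 [0 0 0 0 0 0 0 0 0 0 0 0 0 0 0 0 0 0 0 0 0 0 0 0 0 0 0 0 0 0]
 [0 0 0 0 0 0 0 0 0 0 0 0 0 0 0 0 0 0 0 0 0 0 0 0 0 0 0 0 0 0]
 [0 0 0 0 0 0 0 0 0 0 0 0 0 0 0 1 0 0 0 0 0 0 0 0 0 0 0 0 0 0]
 [0 0 0 0 0 0 0 0 0 0 1 0 0 
[... 1488 characters left out ...]
 0 0 0 1 1 1 1 1 1 1 1 0 0 0 0 0 0]
 [0 0 0 0 0 0 1 1 1 1 1 1 1 0 0 0 0 0 0 0]
 [0 0 0 0 0 0 0 1 1 1 1 1 1 0 0 0 0 0 0 0]
 [0 0 0 0 0 0 0 0 1 1 1 1 1 0 0 0 0 0 0 0]
 [0 0 0 0 0 0 0 0 1 1 1 1 1 0 0 0 0 0 0 0]
 [0 0 0 0 0 0 0 0 0 0 0 0 0 0 0 0 0 0 0 0]
 [0 0 0 0 0 0 0 0 0 0 0 0 0 0 0 0 0 0 0 0]
 [0 0 0 0 0 0 0 0 0 0 0 0 0 0 0 0 0 0 0 0]
 [0 0 0 0 0 0 0 0 0 0 0 0 0 0 0 0 0 0 0 0]
 [0 0 0 0 0 0 0 0 0 0 0 0 0 0 0 0 0 0 0 0]
 [0 0 0 0 0 0 0 0 0 0 0 0 0 0 0 0 0 0 0 0]]
[array([0.5792, 0.0114, 0.0871]), array([0.6052, 0.0282, 0.0871]), array([0.6378, 0.0265, 0.0871])] [array([0.5623, 0.0155, 0.058 ]), array([0.5891, 0.0328, 0.058 ]), array([0.6227, 0.031 , 0.058 ])] [array([0.6101, 0.0327, 0.0871])]
```

>>> drive_tool --delta_pos '[[0,0,0.5],[0,0,1.0],[0,0,1.0],[0,0,1.0]]' --dr '[[0,0,0],[0,0,0],[0,0,0],[0,0,0]]' --grip '[-1,-1,-1,-1]'

```text
time_s: 6.25
tcp_pos: [0.4336, -0.2824, 0.1282]
tcp_rot: [-0.141, 0.99, -0.001, 0.001]
ft_force: [0.4, 0.1, -0.6]
width: 0.267
finger_force: 20.0
```

>>> drive_tool --delta_pos '[[0,0,0.15],[0,0,0.25],[0,0,0.28],[0,0,0.29],[0,0,0.295],[0,0,0.3]]' --dr '[[0,0,0],[0,0,0],[0,0,0],[0,0,0],[0,0,0],[0,0,0]]' --grip '[-1,-1,-1,-1,-1,-1]'

```text
time_s: 7.0
tcp_pos: [0.4324, -0.2824, 0.0968]
tcp_rot: [-0.14, 0.99, -0.0, 0.0]
ft_force: [1.6, -1.6, -1.5]
width: 0.269
finger_force: 20.0
```

>>> drive_tool --delta_pos '[[0,0,0.005],[0,0,0.01],[0,0,0.015],[0,0,0.02]]' --dr '[[0,0,0],[0,0,0],[0,0,0],[0,0,0]]' --grip '[-1,-1,-1,-1]'

```text
time_s: 7.5
tcp_pos: [0.4324, -0.2824, 0.0947]
tcp_rot: [-0.14, 0.99, -0.0, 0.0]
ft_force: [0.5, 0.6, 1.2]
width: 0.269
finger_force: 20.0
```

>>> drive_tool --delta_pos '[[0,0,0.003],[0,0,0.006],[0,0,0.006]]' --dr '[[0,0,0],[0,0,0],[0,0,0]]' --grip '[-1,-1,-1]'

```text
time_s: 7.88
tcp_pos: [0.4326, -0.2826, 0.0945]
tcp_rot: [-0.141, 0.99, -0.0, 0.0]
ft_force: [-0.6, -0.5, 5.1]
width: 0.267
finger_force: 20.0
```

The cover has touched down (5 N). I'm releasing it and retreating straight up.

>>> drive_tool --delta_pos '[[0,0,0],[0,0,0],[0,0,0],[0,0,-0.1],[0,0,-0.5],[0,0,-1.0],[0,0,-1.0]]' --dr '[[0,0,0],[0,0,0],[0,0,0],[0,0,0],[0,0,0],[0,0,0],[0,0,0]]' --grip '[0,0.5,0.7,0.7,0.7,0.7,0.7]'

```text
time_s: 8.75
tcp_pos: [0.4346, -0.2832, 0.1987]
tcp_rot: [-0.141, 0.99, -0.002, 0.004]
ft_force: [-0.5, 0.5, -1.6]
width: 0.851
finger_force: 0.0
```

Run:
```python
from h import *
s=env.state();print(s['time_s'],s['tcp_pos'],s['width'],s['ft_force'],s['qpos'].round(2) if hasattr(s['qpos'],'round') else s['qpos'])
c=get_calibration('wrist');a=snapshot('wrist');cv2.imwrite('pics/w3.png',a)
T=np.linalg.inv(c['world_from_camera'])
for p in([.4324,-.2826,.102],[.432,-.282,.008]):
    q=T@[*p,1];print(q[:2]/q[2]*c['fx']+[c['cx'],c['cy']])
```

```text
8.75 [ 0.43456611 -0.28316863  0.19872798] 0.8505114559079395 [-0.45383166  0.53050525 -1.55734979] [-0.2   0.14 -0.41  0.   -1.02 -1.09]
[256.60726828 198.63379329]
[257.14485161 170.15036613]
```

View pics/w3.png

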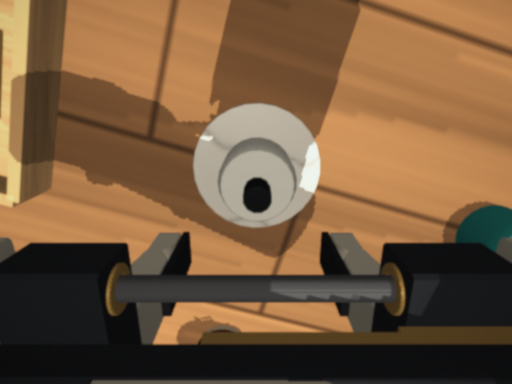

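The white cover stands concentric on the slab at about (257,165). Next I'm going over the nipple for a close view.

>>> drive_tool --delta_pos '[[-0.4,0.4,-0.1],[-0.82,0.85,-0.1],[-0.82,0.85,-0.1]]' --dr '[[0,0,0],[0,0,0],[0,0,0]]' --grip '[0.5,0.5,0.5]'

```text
time_s: 9.18
tcp_pos: [0.4884, -0.1749, 0.2033]
tcp_rot: [-0.142, 0.99, 0.0, -0.0]
ft_force: [-0.3, -0.2, 0.3]
width: 0.752
finger_force: 0.0
```

>>> drive_tool --delta_pos '[[-0.4,0.4,0],[-0.82,0.85,0],[-0.82,0.85,0]]' --dr '[[0,0,0],[0,0,0],[0,0,0]]' --grip '[0.5,0.5,0.5]'

```text
time_s: 9.55
tcp_pos: [0.5434, -0.0711, 0.2029]
tcp_rot: [-0.142, 0.99, 0.0, -0.001]
ft_force: [0.1, -0.4, -1.1]
width: 0.751
finger_force: 0.0
```

>>> drive_tool --delta_pos '[[-0.4,0.4,0],[-0.82,0.85,0],[-0.82,0.85,0],[-0.82,0.85,0]]' --dr '[[0,0,0],[0,0,0],[0,0,0],[0,0,0]]' --grip '[0.5,0.5,0.5,0.5]'

```text
time_s: 10.05
tcp_pos: [0.5968, 0.0302, 0.2029]
tcp_rot: [-0.14, 0.99, -0.0, -0.001]
ft_force: [-0.1, -0.4, -0.4]
width: 0.748
finger_force: 0.0
```

Run:
```python
from h import *
import pickle
c=get_calibration('wrist');a=snapshot('wrist');cv2.imwrite('pics/w4.png',a);pickle.dump(c,open('w4.pkl','wb'))
```

>>> drive_tool --delta_pos '[[0.1,0.4,0],[0.19,0.85,0],[0.19,0.85,0],[0.19,0.85,0]]' --dr '[[0,0,0],[0,0,0],[0,0,0],[0,0,0]]' --grip '[0.5,0.5,0.5,0.5]'

```text
time_s: 10.6
tcp_pos: [0.5555, 0.1064, 0.2042]
tcp_rot: [-0.14, 0.99, 0.0, 0.0]
ft_force: [-0.6, 0.0, -1.0]
width: 0.752
finger_force: 0.0
```

Run:
```python
from h import *
import pickle
c=get_calibration('wrist');a=snapshot('wrist');cv2.imwrite('pics/w5.png',a);pickle.dump(c,open('w5.pkl','wb'))
o=[]
for n in('w4','w5'):
    i=cv2.imread(f'pics/{n}.png');c=pickle.load(open(n+'.pkl','rb'));T=np.linalg.inv(c['world_from_camera'])
    q=T@[.605,.028,.08,1];u,v=(q[:2]/q[2]*c['fx']+[c['cx'],c['cy']]);print(n,u,v)
    x,y=int(u)-50,int(v)-50;x=max(x,0);y=max(y,0);print(x,y);o.append(cv2.resize(i[y:y+100,x:x+100],(400,400),interpolation=cv2.INTER_CUBIC))
cv2.imwrite('pics/c5.png',np.hstack(o))
```

```text
w4 249.6507107492083 199.92568719865628
199 149
w5 157.19308969700398 218.35237892678626
107 168
```

View pics/c5.png

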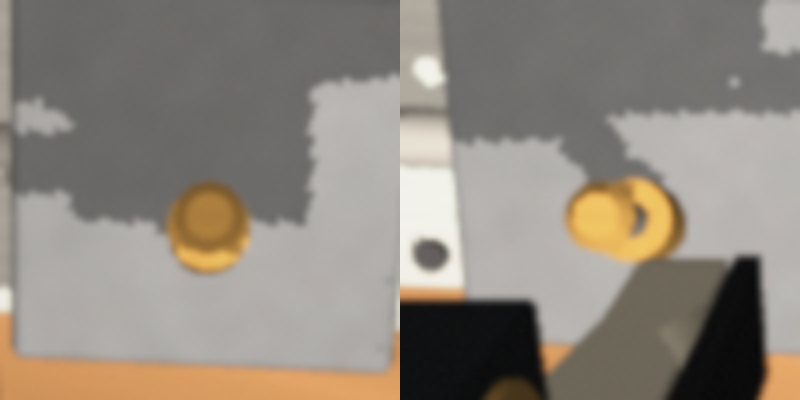

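Both crops show the brass head. Its flat top is centred at w4 px (251,202.5) and w5 px (157.2,222.5), and the boss ring is at w5 px (167,223). I'm triangulating it and re-measuring the gun with the wrist camera on the way.

Run:
```python
from h import *
import pickle
c4,c5=[pickle.load(open(n+'.pkl','rb')) for n in('w4','w5')]
ct,cs=get_calibration('top'),get_calibration('scene')
r=[ray(c4,251,202.5),ray(c5,157.2,222.5)]
print(tri(r)); print(tri(r+[ray(cs,260.9,202.8),ray(ct,247.3,163)]))
for c,u,v in((c4,251,202.5),(c5,157.2,222.5),(cs,260.9,202.8),(ct,247.3,163)):print(onplane(c,u,v,.0898).round(4))
print('boss',onplane(c5,167,223,.0645).round(4))
# block-top from w4 : grey area
s=env.state();tR=R.from_quat(s['tcp_rot']).as_matrix();print(s['time_s'],s['tcp_pos'])
print(move(np.array([.432,.334,.204]),tR,np.array(s['tcp_pos']),tR))
c=get_calibration('wrist');T=np.linalg.inv(c['world_from_camera'])
```

```text
(array([0.60573918, 0.02965969, 0.08535122]), [np.float64(0.0005998104135470877), np.float64(0.0005998104135470607)])
(array([0.60665815, 0.02995917, 0.08671341]), [np.float64(0.001954724186453096), np.float64(0.0009176041212372089), np.float64(0.002255573604937238), np.float64(0.004535440586404467)])
[0.6037 0.029  0.0898]
[0.6041 0.0308 0.0898]
[0.6067 0.0278 0.0898]
[0.6102 0.0322 0.0898]
boss [0.6148 0.0347 0.0645]
10.65 [0.5557461  0.10616713 0.20411883]
(array([5.580e-01, 2.532e+00, 1.000e-03]), array([0., 0., 0.]))
```

>>> drive_tool --delta_pos '[[0.15,0.4,0],[0.19,0.85,0],[0.19,0.85,0]]' --dr '[[0,0,0],[0,0,0],[0,0,0]]' --grip '[0.5,0.5,0.5]'

```text
time_s: 11.02
tcp_pos: [0.5136, 0.1846, 0.2041]
tcp_rot: [-0.141, 0.99, 0.0, 0.0]
ft_force: [0.5, -0.2, 0.0]
width: 0.749
finger_force: 0.0
```

>>> drive_tool --delta_pos '[[0.15,0.4,0],[0.19,0.75,0],[0.19,0.75,0],[0.19,0.75,0]]' --dr '[[0,0,0],[0,0,0],[0,0,0],[0,0,0]]' --grip '[0.5,0.5,0.5,0.5]'

```text
time_s: 11.52
tcp_pos: [0.4752, 0.2495, 0.2038]
tcp_rot: [-0.14, 0.99, -0.0, -0.0]
ft_force: [0.7, 0.7, -0.5]
width: 0.746
finger_force: 0.0
```

Run:
```python
from h import *
import pickle
s=env.state();c=get_calibration('wrist');a=snapshot('wrist');cv2.imwrite('pics/w6.png',a);pickle.dump(c,open('w6.pkl','wb'))
h=cv2.cvtColor(a,cv2.COLOR_BGR2HSV)
m=(((h[...,0]<8)|(h[...,0]>172))&(h[...,1]>170)&(h[...,2]>60)).astype('u1')
k=blob(m,(60,20,500,330));print(cv2.boundingRect(k),cen(k),cv2.minEnclosingCircle(k))
T=np.linalg.inv(c['world_from_camera'])
for z in(.101,.045):
    q=T@[.432,.334,z,1];print(q[:2]/q[2]*c['fx']+[c['cx'],c['cy']])
print(s['time_s'],s['tcp_pos'],s['qpos'])
```

```text
(351, 168, 32, 29) (366.437707853671, 181.75518035303148) ((366.5, 181.68182373046875), 15.591075897216797)
[370.57743786 177.93396278]
[349.96213489 163.19907286]
11.525 [0.47520904 0.24947511 0.20380207] [ 8.48925885e-01  1.67284373e-01 -3.57245769e-01  8.94321978e-05
 -1.04679816e+00 -2.13887300e+00]
```

View pics/w6.png

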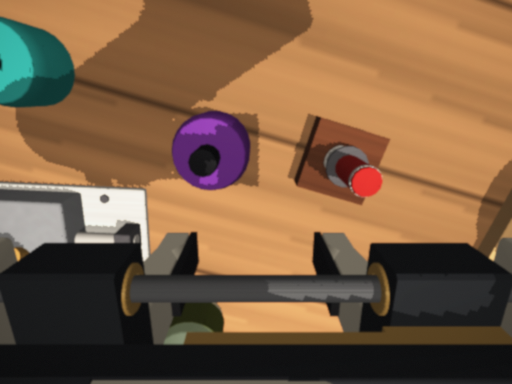

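The gun cap is at (367,182), the stand behind it, and the purple decoy at (211,150), clear of the fingers. I'm moving above the gun.

>>> drive_tool --delta_pos '[[0.1,0.5,0],[0.16,0.91,0],[0.16,0.91,0],[0.16,0.91,0]]' --dr '[[0,0,0],[0,0,0],[0,0,0],[0,0,0]]' --grip '[0.2,0.2,0.2,0.2]'

```text
time_s: 12.08
tcp_pos: [0.4345, 0.3326, 0.2038]
tcp_rot: [-0.14, 0.99, -0.0, -0.0]
ft_force: [-0.3, -1.3, 0.3]
width: 0.603
finger_force: 0.0
```

Run:
```python
from h import *
s=env.state();c=get_calibration('wrist');a=snapshot('wrist');cv2.imwrite('pics/w7.png',a)
h=cv2.cvtColor(a,cv2.COLOR_BGR2HSV);print(s['time_s'],s['tcp_pos'],s['qpos'][5])
for V in(60,120,170,200):
    m=(((h[...,0]<8)|(h[...,0]>172))&(h[...,1]>150)&(h[...,2]>V)).astype('u1')
    k=blob(m,(60,20,500,330));e=cv2.fitEllipse(k);print(V,cv2.boundingRect(k),e,onplane(c,*e[0],.101))
```

```text
12.075 [0.43447622 0.33260109 0.20378445] -2.3012161683952583
60 (240, 186, 31, 29) ((254.59112548828125, 200.3979949951172), (27.59695053100586, 29.699230194091797), 99.26502990722656) [0.43536622 0.33281091 0.101     ]
120 (240, 186, 31, 29) ((254.57455444335938, 200.4078826904297), (27.577823638916016, 29.681751251220703), 100.33434295654297) [0.43537826 0.33280019 0.101     ]Traceback (most recent call last):
  File "<stdin>", line 6, in <module>
  File "h.py", line 15, in blob
    cs,_=cv2.findContours(k,cv2.RETR_EXTERNAL,cv2.CHAIN_APPROX_NONE);return max(cs,key=cv2.contourArea)
                                                                            ~~~^^^^^^^^^^^^^^^^^^^^^^^^
ValueError: max() iterable argument is empty
```

>>> drive_tool --delta_pos '[[-0.01,0,0.5],[-0.01,0,0.9],[-0.01,0,0.9],[-0.01,0,0.9]]' --dr '[[0,0,0],[0,0,0],[0,0,0],[0,0,0]]' --grip '[0.2,0.2,0.2,0.2]' --grip_force 55

```text
time_s: 12.62
tcp_pos: [0.4361, 0.3338, 0.1154]
tcp_rot: [-0.14, 0.99, 0.0, 0.001]
ft_force: [-0.8, 0.4, 0.8]
width: 0.6
finger_force: 0.0
```

>>> drive_tool --delta_pos '[[0,0,0.2],[0,0,0.36],[0,0,0.36],[0,0,0.36],[0,0,0.36],[0,0,0.36],[0,0,0.36]]' --dr '[[0,0,0],[0,0,0],[0,0,0],[0,0,0],[0,0,0],[0,0,0],[0,0,0]]' --grip '[0.2,0.2,0.2,-1,-1,-1,-1]'

```text
time_s: 13.5
tcp_pos: [0.4351, 0.334, 0.0783]
tcp_rot: [-0.14, 0.99, 0.0, 0.0]
ft_force: [-0.7, 1.4, 2.4]
width: 0.29
finger_force: 55.0
```

Run:
```python
from h import *
s=env.state();c=get_calibration('wrist');a=snapshot('wrist');cv2.imwrite('pics/w8.png',a)
print(s['time_s'],s['tcp_pos'],s['width'],s['tcp_rot'])
h=cv2.cvtColor(a,cv2.COLOR_BGR2HSV)
m=(((h[...,0]<8)|(h[...,0]>172))&(h[...,1]>150)&(h[...,2]>60)).astype('u1')
k=blob(m,(60,20,500,384));e=cv2.fitEllipse(k);print(cv2.boundingRect(k),e,onplane(c,*e[0],.101))
```

```text
13.5 [0.43510662 0.3340433  0.07830398] 0.29021210437596945 [-1.40497048e-01  9.90081044e-01  2.56514394e-04  1.98096272e-04]
(229, 219, 53, 52) ((254.84628295898438, 247.3197784423828), (51.001949310302734, 55.72471618652344), 3.4677734375) [0.4137855  0.32803071 0.101     ]
```

The gun is gripped (opening 25.5 mm), with the TCP 72.3 mm above the mouth. I'm lifting straight up and carrying it over.

>>> drive_tool --delta_pos '[[0,0,-0.1],[0,0,-0.4],[0,0,-0.8],[0,0,-1.0],[0,0,-1.0]]' --dr '[[0,0,0],[0,0,0],[0,0,0],[0,0,0],[0,0,0]]' --grip '[-1,-1,-1,-1,-1]'

```text
time_s: 14.18
tcp_pos: [0.4354, 0.3343, 0.1797]
tcp_rot: [-0.14, 0.99, 0.001, 0.001]
ft_force: [-0.6, -0.3, -3.2]
width: 0.289
finger_force: 55.0
```

>>> drive_tool --delta_pos '[[-0.02,-0.3,-0.3],[-0.06,-0.7,-0.3],[-0.06,-0.834,-0.3]]' --dr '[[0,0,0],[0,0,0],[0,0,0]]' --grip '[-1,-1,-1]'

```text
time_s: 14.55
tcp_pos: [0.4636, 0.2532, 0.2067]
tcp_rot: [-0.14, 0.99, -0.001, -0.001]
ft_force: [-0.2, 0.4, -2.4]
width: 0.29
finger_force: 55.0
```

>>> drive_tool --delta_pos '[[-0.02,-0.4,0],[-0.06,-0.834,0],[-0.06,-0.834,0]]' --dr '[[0,0,0],[0,0,0],[0,0,0]]' --grip '[-1,-1,-1]'

```text
time_s: 14.92
tcp_pos: [0.4927, 0.1745, 0.2065]
tcp_rot: [-0.139, 0.99, -0.001, -0.001]
ft_force: [0.1, 0.6, -2.8]
width: 0.284
finger_force: 55.0
```

>>> drive_tool --delta_pos '[[-0.02,-0.4,0],[-0.06,-0.834,0],[-0.06,-0.834,0]]' --dr '[[0,0,0],[0,0,0],[0,0,0]]' --grip '[-1,-1,-1]'

```text
time_s: 15.3
tcp_pos: [0.5218, 0.0969, 0.2067]
tcp_rot: [-0.139, 0.99, -0.0, -0.001]
ft_force: [-0.1, 0.4, -2.7]
width: 0.287
finger_force: 55.0
```

>>> drive_tool --delta_pos '[[-0.02,-0.4,0],[-0.06,-0.834,0],[-0.06,-0.834,0],[-0.06,-0.834,0]]' --dr '[[0,0,0],[0,0,0],[0,0,0],[0,0,0]]' --grip '[-1,-1,-1,-1]'

```text
time_s: 15.8
tcp_pos: [0.5504, 0.0207, 0.2072]
tcp_rot: [-0.14, 0.99, 0.0, -0.001]
ft_force: [-0.4, 0.6, -2.3]
width: 0.287
finger_force: 55.0
```

```bash
cat >> h.py <<'E'
YAW=np.radians(13.4);LEAN=.44
ux=np.array([np.cos(YAW),np.sin(YAW),0]);uy=np.array([-np.sin(YAW),np.cos(YAW),0]);uz=np.array([0,0,1.])
ax=-np.sin(LEAN)*ux+np.cos(LEAN)*uz
GR=np.column_stack([np.cross(uy,-ax),uy,-ax])
HEAD=np.array([.604,.030,.0898]);MOUTH=.0723
E
python3 - <<'E'
from h import *
s=env.state();tR=R.from_quat(s['tcp_rot']).as_matrix();p=np.array(s['tcp_pos']);print(s['time_s'],p,s['width'],s['ft_force'],s['qpos'])
g=HEAD+ax*(MOUTH+.025)
print('goal',g,move(g,GR,p,tR))
E
```

```text
15.8 [0.5504232  0.02070366 0.20717353] 0.2868812011043664 [-0.44970815  0.64222181 -2.30039336] [ 3.92934299e-01  1.87904252e-01 -3.22557319e-01 -5.41557202e-04
 -1.06153028e+00 -1.68196597e+00]
goal [0.56368436 0.02039546 0.17783234] (array([-0.127, -0.04 ,  0.293]), array([ 0.014, -0.562,  0.06 ]))
```

>>> drive_tool --delta_pos '[[0,0,0],[0,0,0],[0,0,0.1],[-0.127,-0.04,0.2],[-0.127,-0.04,0.293],[-0.127,-0.04,0.293],[-0.127,-0.04,0.293]]' --dr '[[0.005,-0.2,0.02],[0.01,-0.4,0.04],[0.014,-0.562,0.06],[0.014,-0.562,0.06],[0.014,-0.562,0.06],[0.014,-0.562,0.06],[0.014,-0.562,0.06]]' --grip '[-1,-1,-1,-1,-1,-1,-1]'

```text
time_s: 16.68
tcp_pos: [0.5646, 0.0203, 0.179]
tcp_rot: [-0.114, 0.969, 0.025, 0.218]
ft_force: [0.9, -0.6, -2.8]
width: 0.289
finger_force: 55.0
```

Run:
```python
from h import *
s=env.state();c=get_calibration('wrist');a=snapshot('wrist');t=snapshot('top');sc=snapshot('scene')
cv2.imwrite('pics/w9.png',a);cv2.imwrite('pics/t9.png',t);cv2.imwrite('pics/s9.png',sc)
tR=R.from_quat(s['tcp_rot']).as_matrix();p=np.array(s['tcp_pos']);print(s['time_s'],p,s['width'],s['ft_force'])
g=HEAD+ax*(MOUTH+.025);print(move(g,GR,p,tR))
T=np.linalg.inv(c['world_from_camera'])
for q0 in(HEAD,p+tR[:,2]*MOUTH):
    q=T@[*q0,1];print(q[:2]/q[2]*c['fx']+[c['cx'],c['cy']])
z=lambda i,x,y,w,h,f:cv2.resize(i[y:y+h,x:x+w],(int(w*f),int(h*f)),interpolation=cv2.INTER_CUBIC)
cv2.imwrite('pics/c9.png',np.hstack([z(a,195,160,120,180,3.2),z(sc,210,150,100,144,4)]))
```

```text
16.675 [0.56458939 0.02025095 0.17904968] 0.2885300235220068 [ 0.94028139 -0.55365622 -2.78692733]
(array([0.013, 0.004, 0.007]), array([-0.   ,  0.002,  0.   ]))
[255.08581276 200.26705909]
[254.61426797 213.7709665 ]
```

View pics/c9.png

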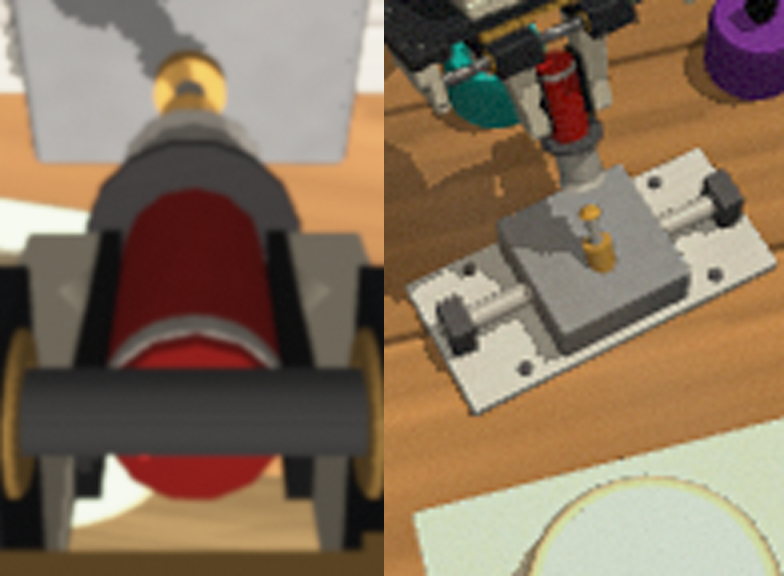

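The wrist crop shows the gun axis at px x≈255.8, with the boss ring and neck at ≈254.4. The scene crop shows the gun pointing at the head. I'm comparing predicted and observed edges once, to tune the offset.

Run:
```python
from h import *
s=env.state();c=get_calibration('wrist');p=np.array(s['tcp_pos']);tR=R.from_quat(s['tcp_rot']).as_matrix()
T=np.linalg.inv(c['world_from_camera'])
def px(P):
    q=T@[*P,1];return (q[:2]/q[2]*c['fx']+[c['cx'],c['cy']]).round(1)
m=p+tR[:,2]*MOUTH;th=np.linspace(0,2*np.pi,73)
def ring(o,X,Y,r):
    a=np.array([px(o+r*(np.cos(t)*X+np.sin(t)*Y)) for t in th]);return 'u',a[:,0].min(),a[:,0].max(),'v',a[:,1].min(),a[:,1].max()
X,Y=tR[:,0],tR[:,1]
print('lip',ring(m,X,Y,.0165));print('flange',ring(m-tR[:,2]*.035,X,Y,.021))
print('boss top',ring(HEAD-ax*.028,GR[:,0],GR[:,1],.010));print('head',ring(HEAD,GR[:,0],GR[:,1],.008))
a=cv2.imread('pics/w9.png');h=cv2.cvtColor(a,cv2.COLOR_BGR2HSV)
y=((h[...,0]>12)&(h[...,0]<32)&(h[...,1]>120)&(h[...,2]>100)).astype('u1')
k=blob(y,(225,165,290,200));print('yellow',cv2.boundingRect(k))
g=cv2.cvtColor(a,cv2.COLOR_BGR2GRAY)
print(g[170:215,255].tolist());print(g[196,228:285].tolist());print(g[218,215:300].tolist())
```

```text
lip ('u', np.float64(231.9), np.float64(277.4), 'v', np.float64(192.1), np.float64(234.5))
flange ('u', np.float64(220.5), np.float64(288.6), 'v', np.float64(202.6), np.float64(264.7))
boss top ('u', np.float64(244.2), np.float64(266.6), 'v', np.float64(179.1), np.float64(200.5))
head ('u', np.float64(245.5), np.float64(265.4), 'v', np.float64(190.8), np.float64(209.6))
yellow (244, 176, 21, 19)
[165, 149, 132, 115, 108, 98, 83, 92, 137, 182, 197, 200, 194, 189, 176, 137, 96, 85, 90, 101, 112, 115, 116, 116, 119, 123, 126, 121, 106, 91, 85, 85, 84, 70, 50, 52, 63, 65, 65, 66, 66, 66, 67, 65, 65]
[178, 178, 177, 178, 179, 180, 179, 180, 181, 182, 183, 182, 181, 179, 172, 165, 154, 136, 127, 126, 125, 125, 124, 125, 125, 124, 124, 126, 126, 125, 125, 124, 124, 125, 128, 135, 146, 159, 168, 174, 178, 179, 181, 181, 181, 181, 181, 182, 182, 181, 181, 181, 181, 180, 180, 180, 178]
[166, 166, 166, 167, 167, 167, 167, 166, 166, 162, 142, 101, 67, 60, 64, 65, 64, 65, 64, 64, 65, 65, 65, 64, 64, 64, 65, 65, 65, 65, 65, 64, 63, 64, 64, 63, 61, 59, 58, 57, 57, 56, 57, 59, 61, 63, 63, 64, 64, 65, 65, 65, 65, 65, 64, 64, 65, 64, 64, 65, 65, 65, 65, 64, 65, 64, 63, 63, 84, 124, 155, 164, 165, 164, 163, 164, 163, 164, 163, 163, 162, 163, 163, 162, 163]
```

>>> drive_tool --delta_pos '[[0.013,-0.006,0.05],[0.013,-0.006,0.12],[0.013,-0.006,0.18],[0.013,-0.006,0.2],[0.013,-0.006,0.2],[0.013,-0.006,0.2]]' --dr '[[0,0,0],[0,0,0],[0,0,0],[0,0,0],[0,0,0],[0,0,0]]' --grip '[-1,-1,-1,-1,-1,-1]'

```text
time_s: 17.58
tcp_pos: [0.5716, 0.0208, 0.1602]
tcp_rot: [-0.114, 0.969, 0.025, 0.218]
ft_force: [-0.2, 0.6, -2.6]
width: 0.287
finger_force: 55.0
```

```bash
cat > st.py <<'E'
from h import *
s=env.state();p=np.array(s['tcp_pos']);tR=R.from_quat(s['tcp_rot']).as_matrix()
m=p+tR[:,2]*MOUTH
print(s['time_s'],'mouth in head frame (toolx,tooly,out) mm',(np.array([GR[:,0],GR[:,1],ax])@(m-HEAD)*1e3).round(2),'tilt deg',np.degrees(R.from_matrix(tR.T@GR).as_rotvec()).round(2),'F tool',(tR.T@np.array(s['ft_force'])).round(1),s['width'])
E
python3 st.py
```

```text
17.575 mouth in head frame (toolx,tooly,out) mm [ 0.39 -1.44  5.71] tilt deg [-0.02  0.1   0.01] F tool [1.2 0.6 2.3] 0.2873866517529202
```

>>> drive_tool --delta_pos '[[0.008,0.007,0.02],[0.008,0.007,0.05],[0.008,0.007,0.08],[0.008,0.007,0.1],[0.008,0.007,0.1]]' --dr '[[0,0,0],[0,0,0],[0,0,0],[0,0,0],[0,0,0]]' --grip '[-1,-1,-1,-1,-1]'

```text
time_s: 18.2
tcp_pos: [0.5747, 0.0222, 0.1504]
tcp_rot: [-0.114, 0.969, 0.025, 0.217]
ft_force: [-0.4, 0.3, -1.2]
width: 0.289
finger_force: 55.0
```

```bash
python3 st.py
```

```text
18.2 mouth in head frame (toolx,tooly,out) mm [ 1.54 -0.82 -4.61] tilt deg [-0.03  0.06  0.01] F tool [0.8 0.4 0.9] 0.28908239311420536
```

>>> drive_tool --delta_pos '[[0,0,0.015],[0,0,0.03],[0,0,0.04],[0,0,0.04]]' --dr '[[0,0,0],[0,0,0],[0,0,0],[0,0,0]]' --grip '[-1,-1,-1,-1]'

```text
time_s: 18.7
tcp_pos: [0.5765, 0.0227, 0.1471]
tcp_rot: [-0.114, 0.969, 0.025, 0.218]
ft_force: [-0.7, -0.4, -1.6]
width: 0.286
finger_force: 55.0
```

```bash
python3 st.py
```

```text
18.7 mouth in head frame (toolx,tooly,out) mm [ 1.19 -0.74 -8.35] tilt deg [-0.02  0.1   0.01] F tool [ 1.4 -0.2  1.1] 0.28603457455484
```

The head is 8 mm inside the bore with no side load. I'm pushing on over the jaws.

>>> drive_tool --delta_pos '[[0,0,0.01],[0,0,0.025],[0,0,0.04],[0,0,0.05],[0,0,0.05]]' --dr '[[0,0,0],[0,0,0],[0,0,0],[0,0,0],[0,0,0]]' --grip '[-1,-1,-1,-1,-1]' --grip_force 60

```text
time_s: 19.32
tcp_pos: [0.5782, 0.0231, 0.1418]
tcp_rot: [-0.114, 0.969, 0.025, 0.217]
ft_force: [3.0, 0.7, -8.3]
width: 0.287
finger_force: 60.0
```

```bash
python3 st.py
```

```text
19.325 mouth in head frame (toolx,tooly,out) mm [  1.96  -0.8  -13.86] tilt deg [-0.03  0.02  0.  ] F tool [0.7 0.  8.8] 0.2873219997341936
```

>>> drive_tool --delta_pos '[[0,0,0.01],[0,0,0.02],[0,0,0.03],[0,0,0.04],[0,0,0.04]]' --dr '[[0,0,0],[0,0,0],[0,0,0],[0,0,0],[0,0,0]]' --grip '[-1,-1,-1,-1,-1]'

```text
time_s: 19.95
tcp_pos: [0.5803, 0.0236, 0.1393]
tcp_rot: [-0.114, 0.969, 0.025, 0.218]
ft_force: [-4.0, -1.0, 2.7]
width: 0.282
finger_force: 60.0
```

```bash
python3 st.py
```

```text
19.95 mouth in head frame (toolx,tooly,out) mm [  1.    -0.76 -17.09] tilt deg [-0.02  0.12  0.01] F tool [ 2.5 -0.  -4.2] 0.2817208702115775
```

>>> drive_tool --delta_pos '[[0,0,0.01],[0,0,0.02],[0,0,0.03],[0,0,0.04],[0,0,0.04],[0,0,0.04]]' --dr '[[0,0,0],[0,0,0],[0,0,0],[0,0,0],[0,0,0],[0,0,0]]' --grip '[-1,-1,-1,-1,-1,-1]'

```text
time_s: 20.7
tcp_pos: [0.582, 0.024, 0.1355]
tcp_rot: [-0.114, 0.969, 0.025, 0.218]
ft_force: [-5.6, -0.9, 6.4]
width: 0.287
finger_force: 60.0
```

```bash
python3 st.py
```

```text
20.7 mouth in head frame (toolx,tooly,out) mm [  1.06  -0.78 -21.25] tilt deg [-0.02  0.11  0.01] F tool [ 2.4  0.4 -8.2] 0.2869002567343437
```

>>> drive_tool --delta_pos '[[0,0,0.01],[0,0,0.02],[0,0,0.025],[0,0,0.025],[0,0,0.025]]' --dr '[[0,0,0],[0,0,0],[0,0,0],[0,0,0],[0,0,0]]' --grip '[-1,-1,-1,-1,-1]'

```text
time_s: 21.32
tcp_pos: [0.583, 0.0242, 0.1334]
tcp_rot: [-0.114, 0.969, 0.025, 0.218]
ft_force: [-7.0, -0.9, 7.3]
width: 0.291
finger_force: 60.0
```

```bash
python3 st.py
```

```text
21.325 mouth in head frame (toolx,tooly,out) mm [  0.96  -0.77 -23.61] tilt deg [-0.02  0.12  0.  ] F tool [ 3.2  0.8 -9.6] 0.29138908138780084
```

>>> drive_tool --delta_pos '[[0,0,0.004],[0,0,0.008],[0,0,0.008],[0,0,0.008],[0,0,0.008],[0,0,0.008]]' --dr '[[0,0,0],[0,0,0],[0,0,0],[0,0,0],[0,0,0],[0,0,0]]' --grip '[-1,-1,-1,-1,-1,-1]'

```text
time_s: 22.08
tcp_pos: [0.5833, 0.0243, 0.1328]
tcp_rot: [-0.114, 0.969, 0.025, 0.218]
ft_force: [-10.1, 0.3, 10.1]
width: 0.288
finger_force: 60.0
```

```bash
python3 st.py
python3 - <<'E'
from h import *
for i in range(4):
    a=snapshot('wrist')
a=snapshot('wrist');sc=snapshot('scene')
z=lambda i,x,y,w,h,f:cv2.resize(i[y:y+h,x:x+w],(int(w*f),int(h*f)),interpolation=cv2.INTER_CUBIC)
cv2.imwrite('pics/c10.png',np.hstack([z(a,195,160,120,180,3.2),z(sc,100,130,200,288 if False else 144,2).copy() if False else z(sc,110,120,200,288//1 if False else 240,2.4)]))  if False else cv2.imwrite('pics/c10.png',np.hstack([z(a,195,160,120,180,3.2),z(sc,110,120,100*2,288,2)]) if False else np.hstack([z(a,195,160,120,180,3.2),z(sc,110,100,200,288//2*2-0,2) if sc.shape[0]>=388 else z(sc,110,90,200,288,2)]))
E
python3 st.py
```

```text
22.075 mouth in head frame (toolx,tooly,out) mm [  0.95  -0.79 -24.22] tilt deg [-0.02  0.13  0.01] F tool [  4.5   2.6 -13.3] 0.287562165729096
22.375 mouth in head frame (toolx,tooly,out) mm [  0.92  -0.79 -24.21] tilt deg [-0.02  0.13  0.01] F tool [  3.3   1.4 -12.5] 0.2867217783119062
```

View pics/c10.png

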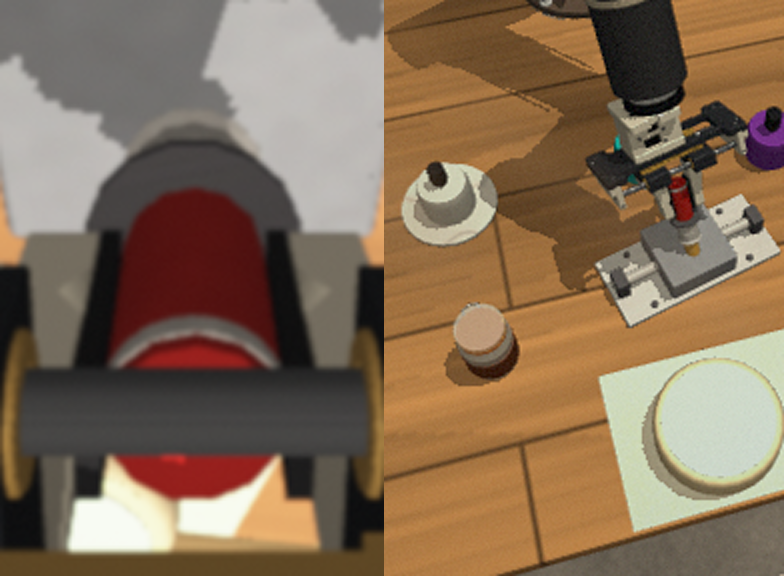

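The gun is seated on the nipple and unslipped in the grip, with about 14 N of spring load, which puts the nipple near its 8 mm stop. The cover stands on the slab and the jar in view hasn't moved. I'm handing in.

```bash
python3 -c "
from station import env
print(env.job_done())"
```

```text
the job is handed in; nothing more can be done
None
```

I handed the job in at about 22 s, though no verdict came back: the white cover stands rim down on the slab, and the gun is on the nipple, still gripped. About 14 N of measured spring load puts the nipple 7–8 mm down, and I never went near either jar.

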